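# Lift a freshly welded boss with spring tongs and hold it up

### The job

The flanged boss standing on the firebrick has just been welded and is too hot to touch. Pick up the spring tongs, close their jaws on the boss's tube, lift it off the brick without the gripper itself ever touching it, and finish holding it still and upright in the tongs about 15 cm above the brick, so that the weld can be inspected; do not put it down or let go. Leave the other parts on the table where they are.

Things in the scene. Friction and masses are not known exactly. Their poses are not given: they have to be found in the camera images.
- boss_center (a point): The hot boss, standing loose on the firebrick: a steel tube of 30 mm diameter on the middle of a round flange (44 mm diameter, 4 mm thick), 38 mm high in all, about 0.1 kg. The point is on its axis, half-way up (19 mm above its underside); z points up. The tube can be gripped from 8 mm to 38 mm above its underside.
- boss: The same hot boss; origin at the centre of the underside of its flange. An identical cold boss stands on the bare table.
- brick: Fixed firebrick under the hot boss, cream, 230 mm (x) by 114 mm (y), 31 mm high; origin at the centre of its underside. Its long side lies along its x.
- tongs_grip (a point): The place to hold the tongs: midway between their two arms, half-way up (11 mm above their underside); x points to the jaws, y across, z up. Press the arms together along y on the black sleeves (23 mm high, from 55 mm behind to 45 mm ahead of here; centre of mass near here). Over the sleeves they are 62 mm wide here when open, 44 mm when the jaws meet a 30 mm tube.
- tongs_jaws (a point): Midway between the two V jaws, 105 mm ahead of tongs_grip along x, half-way up (the jaws are 22 mm high, their underside 11 mm below); the gripped tube's axis comes here. Fully open, a 30 mm tube here is about 12 mm clear of the jaws all round. The jaws close twice as far as the sleeves.
- tongs: Spring tongs lying on their side on the table: a steel strip bent to a bow, 245 mm long, 23 mm high, 0.18 kg, two springy arms with black sleeves and V jaws. Pressing takes 4 N on each arm to start and 8 N to reach the tube's size, half of any more comes to the jaws; they spring open when let go. Origin at the middle of the underside, axes as tongs_grip.
- cold_boss: Bystander: a cold boss like the hot one, on the bare table.
- mount: Bystander: a finished mount, a boss with a bolt and nut on top, 54 mm high.
- chill_bar: Bystander: square copper bar, 85 by 16 by 16 mm.
- grinding_disc: Bystander: flat dark grinding disc, 115 mm diameter, 9 mm high.
- wire_wheel: Bystander: knotted wire wheel, 115 mm diameter, 17 mm high.
- wrench: Bystander: steel wrench, 160 mm long.
- magnet_angle: Bystander: triangular magnetic welding angle, sides 75 mm, 15 mm high.

How it is judged:
On the way, in this order (a step that is already met when the one before it is completed fails the run):
1. the tongs are picked up, clear of the table, while the hot boss still stands on the brick (height (world z) of tongs_grip above 0.035 m and contact force between the fingers and tongs above 1 N and height (world z) of boss_center below 0.053 m), for 0.2 s.
2. the boss is clamped in the tongs' jaws and off the brick (height (world z) of boss_center above 0.06 m and distance between boss_center and tongs_jaws below 0.025 m and contact force between tongs and boss above 2.5 N and contact force between boss and brick below 0.05 N), for 0.2 s.
At the end, for the whole second after the job is handed in: Boss middle 150 to 300 mm above the table, clamped in the tongs' jaws with over 2.5 N and within 25 mm of the point between them, tongs held in the gripper, boss within 20 degrees of upright, still (under 30 mm/s) and touching nothing but the tongs (height (world z) of boss_center between 0.15 and 0.3 m and distance between boss_center and tongs_jaws below 0.025 m and contact force between tongs and boss above 2.5 N and contact force between the fingers and tongs above 2.5 N and contact force between boss and brick below 0.05 N and angle between boss's own z axis and vertical below 0.35 rad and linear speed of boss below 0.03 m/s); the arm keeps its last pose, push and grip.
It fails at once if the hot boss is touched by the gripper or the arm (contact force between any of the fingers, the arm and boss above 0.3 N).
It fails at once if the hot boss is knocked over or dropped on its side (angle between boss's own z axis and vertical above 0.8 rad).
It fails at once if the boss is pushed about on the brick instead of lifted off (height (world z) of boss_center below 0.053 m and horizontal distance between boss_center and brick above 0.095 m).
It fails at once if another part on the table is moved (distance of any of cold_boss, mount, chill_bar, grinding_disc, wire_wheel, wrench, magnet_angle from where it was at the start of the episode above 0.02 m).
It also fails if it takes over 40 s, if anything falls off the work surface, if the arm or the gripper's body presses on something with over 40 N, if the wrist force passes 120 N, or if a joint passes its speed limit or range.

### The arm

A 6-joint arm with a two-finger parallel gripper is mounted at the origin on the work surface. World frame = base frame: x ahead of the robot, y to its left, z up, the work surface at z = 0. Lengths are in m, angles in rad, forces in N, time in s.
With the tool pointing down it reaches from about 0.3 to 0.875 m from the base axis. Payload 6.4 kg.
Tool frame: the origin (TCP) lies midway between the tips of the shut fingers; the grasp point (between the pads) lies 19 mm behind it; x points along the fingers, y is the direction in which the jaws open and shut, and the axes are right-handed (so a half turn about x gives the same grasp; the last joint's range is limited). The gripper opens to 85 mm and grips with 20 to 120 N. Pads are 22 mm wide; open, the fingers measure 114 mm over their backs; the gripper's body (76 mm by 85 mm) begins 54 mm behind the grasp point. The pads swing forward as they close: fully open they stand 13 mm farther back than shut.
Start: joints at [1.113, 0.181, 1.607, -0, 1.354, -0.206], TCP at [0.143, 0.557, 0.231] pointing down, gripper open.
Joint ranges: [-2.99, 2.99], [-0.89, 2.07], [0.3, 2.58], [-1.14, 4.28], [0, 2.63], [-3.12, 3.12]. Speed limits (rad/s): [2.57, 2.57, 3.01, 3.14, 3.14, 3.14].

### API

Orientations are given as a unit quaternion [w, x, y, z].
In Python, from bench import ctrl gives the robot as it stands.
- The arm moves only by the tool servo_tool, never from a script. Its argument "targets" is a list of rows, each a list of 7 numbers: the turn, a rotation vector about the tool's x, y, z in rad, then the shift along the tool's x, y, z in mm, then the opening, from -1 (shut) to 1 (fully open). A call has exactly 8 rows; each row is the pose to reach, as a shift and turn from the pose measured when the call began, along the tool's axes at that moment; what a row does not reach only later rows make up. A row lasts 1/8 s, in which the tool goes at most 62.5 mm and 10.7 degrees, less where a joint would pass 70% of its speed; a pose out of reach is approached as far as the arm can. A call with a gripper value outside its range is refused whole. The fingers move at their own pace and stop on an object; the grip force is fixed at half the most. Time passes only in rows, so rows that repeat a pose let the fingers close, or fill a call up. It gives the time, the measured TCP pose, the force and the opening at its end, in the units of the state.
- ctrl.get_obs(): the state, without advancing time (a new reading comes with each control period).
- ctrl.camera(name): name is "scene" or "top" or "wrist"; returns a dict with "pixels" (400x640x3 uint8, blue, green, red), "intrinsics" (3x3 intrinsics, pixels), "R" (3x3) and "t" (3): a world point X has camera coordinates R X + t; the wrist camera has in their place "tool_from_camera" (4x4, takes a point from camera to tool coordinates, whose origin is the TCP and whose axes are the tool frame's). Camera axes: x right, y down, z forward; pixel columns grow to the right and rows downward; lengths in m; the calibration is good to about 2 mm. The wrist camera is an equidistant fisheye: a pixel r from the principal point sees the ray r / f radians off the axis. A picture is of the moment at which its call begins: read the wrist's pose just before it. There is no depth.
- ctrl.hand_in(): hands the job in, once; it reports no verdict.
The state is a dict: "time_s": time; "q": joint angles; "dq": joint speeds; "joint_efforts": joint torques, N m; "eef_pos": TCP position; "eef_rot": TCP orientation; "wrist_force": force on the tool from outside, world axes, zero at the start; "torque": the same for the moment, N m; "opening": opening from 0.0 (shut) to 1.0 (fully open).
Only numpy, scipy, OpenCV 4.12 (cv2) and the standard library are available. Lean on these libraries where they do the work, as an engineer would, in place of code of your own. Each camera call takes 0.05 s, during which the arm holds its last target.

## Working session

There is one attempt and no reset: what is moved stays moved. The work goes in short steps, Python scripts to look and compute and a tool call to move; the robot and the scene stay as the last step left them, time stands still between calls to the robot, and variables do not carry over. Pictures are saved under pics/ and viewed, and the job is handed in when it is done.

Besides the shell and the picture viewer there is one more tool, called after "Request:" as name(argument=value, ...), one argument or row to a line, values as JSON. servo_tool: Moves the arm, as the interface text tells. Its arguments: {"type":"object","properties":{"targets":{"type":"array","items":{"type":"array","items":{"type":"number"}}}},"required":["targets"]}

```bash
mkdir -p pics; ls; python3 - <<'E'
from bench import ctrl
import cv2,numpy as np
o=ctrl.get_obs()
print({k:np.round(v,4).tolist() for k,v in o.items()})
for n in ["top","scene","wrist"]:
    c=ctrl.camera(n); cv2.imwrite(f"pics/{n}0.png",c["pixels"]); np.savez(f"{n}0.npz",**c)
    print(n,{k:np.round(v,4).tolist() for k,v in c.items() if k!="pixels"})
E
```

```text
pics
{'time_s': 0.0, 'q': [1.1127, 0.1816, 1.608, 0.0, 1.3538, -0.2063], 'dq': [0.0022, 0.0, 0.0017, -0.0006, 0.0015, 0.0015], 'joint_efforts': [0.0014, -44.4864, -35.1344, -0.0001, 0.009, -0.0], 'eef_pos': [0.143, 0.5564, 0.2304], 'eef_rot': [0.7013, 0.0882, 0.7017, -0.0894], 'wrist_force': [0.2937, -0.6459, -0.4891], 'torque': [-0.0226, 0.0498, -0.0276], 'opening': 0.9975}
top {'intrinsics': [[472.6642, 0.0, 321.4516], [0.0, 472.6642, 200.3007], [0.0, 0.0, 1.0]], 'R': [[0.0284, -0.9995, 0.0129], [-0.9918, -0.0297, -0.1246], [0.1249, -0.0093, -0.9921]], 't': [-0.0316, 0.6258, 1.5606]}
scene {'intrinsics': [[361.7532, 0.0, 318.6925], [0.0, 361.7532, 200.8267], [0.0, 0.0, 1.0]], 'R': [[-0.8969, 0.442, 0.0166], [0.3468, 0.726, -0.5939], [-0.2746, -0.5268, -0.8044]], 't': [0.5622, -0.1906, 1.2405]}
wrist {'intrinsics': [[309.7069, 0.0, 320.495], [0.0, 309.7069, 198.4761], [0.0, 0.0, 1.0]], 'tool_from_camera': [[0.0004, -0.2805, 0.9599, -0.1426], [1.0, 0.0002, -0.0003, -0.0002], [-0.0001, 0.9599, 0.2805, -0.0724], [0.0, 0.0, 0.0, 1.0]]}
```

View pics/top0.png

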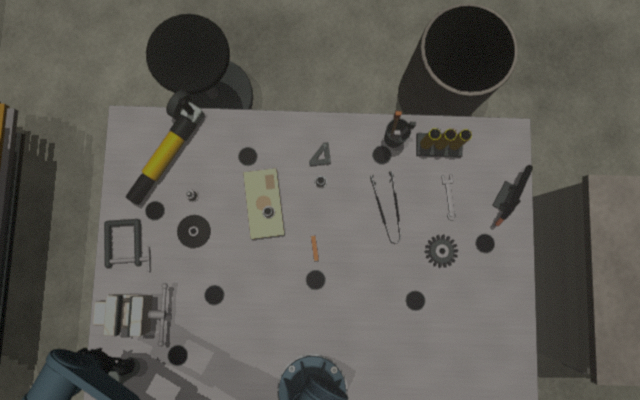

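View pics/scene0.png

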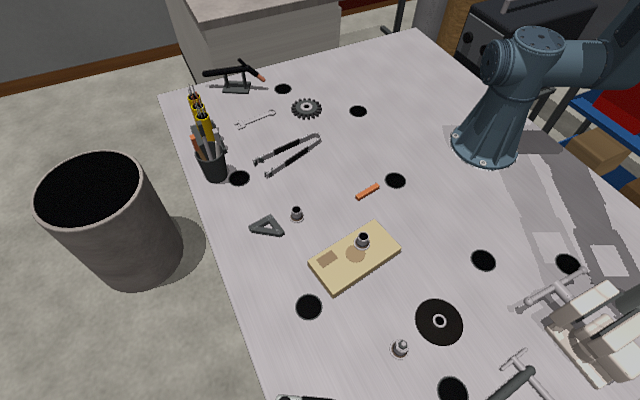

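View pics/wrist0.png

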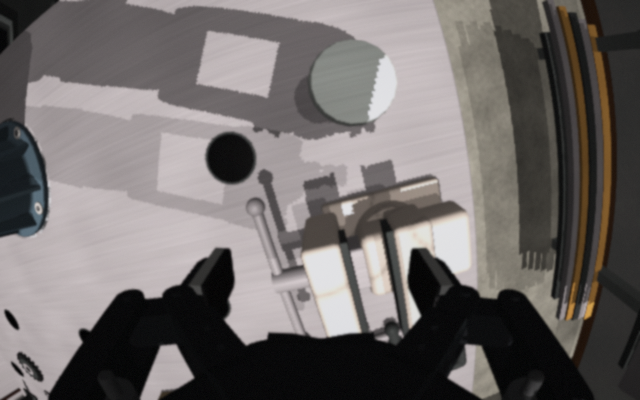

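Top view: tongs with their jaws near (372-393,175) and bow end near (393,242); hot boss at (268,212) on the brick; cold boss at (320,182); chill bar at (315,248).

```bash
cat > h.py <<'E'
import numpy as np,cv2
from scipy.spatial.transform import Rotation as Rn
def load(n): return dict(np.load(n+".npz"))
def ray(c,u,v):
    K=c["intrinsics"]; d=np.linalg.solve(K,np.array([u,v,1.0]))
    R=c["R"]; return -R.T@c["t"], R.T@d
def onz(c,u,v,z):
    o,d=ray(c,u,v); s=(z-o[2])/d[2]; return o+s*d
def proj(c,X):
    p=c["R"]@np.asarray(X,float)+c["t"]; p=c["intrinsics"]@p; return p[:2]/p[2]
def toolR(o): w=o["eef_rot"]; return Rn.from_quat([w[1],w[2],w[3],w[0]]).as_matrix()
def wray(c,o,u,v):
    K=c["intrinsics"]; f=K[0,0]; a=np.array([u-K[0,2],v-K[1,2]]); r=np.linalg.norm(a); th=r/f
    d=np.array([*(np.sin(th)*a/max(r,1e-9)),np.cos(th)])
    T=c["tool_from_camera"]; R=toolR(o)
    return np.array(o["eef_pos"])+R@T[:3,3], R@T[:3,:3]@d
def wonz(c,o,u,v,z):
    p,d=wray(c,o,u,v); return p+(z-p[2])/d[2]*d
def wproj(c,o,X):
    T=c["tool_from_camera"]; R=toolR(o)
    t=R.T@(np.asarray(X,float)-np.array(o["eef_pos"])); p=T[:3,:3].T@(t-T[:3,3])
    r=np.hypot(p[0],p[1]); th=np.arctan2(r,p[2]); f=c["intrinsics"][0,0]
    return c["intrinsics"][:2,2]+f*th*p[:2]/r
E
python3 - <<'E'
from h import *
t=load("top0"); im=t["pixels"]
cv2.imwrite("pics/c1.png",cv2.resize(im[150:260,235:435],None,fx=4,fy=4,interpolation=cv2.INTER_CUBIC))
s=load("scene0")["pixels"]
cv2.imwrite("pics/c2.png",cv2.resize(s[120:300,235:435],None,fx=3.3,fy=3.3,interpolation=cv2.INTER_CUBIC))
E
```

```text
(no output)
```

View pics/c1.png

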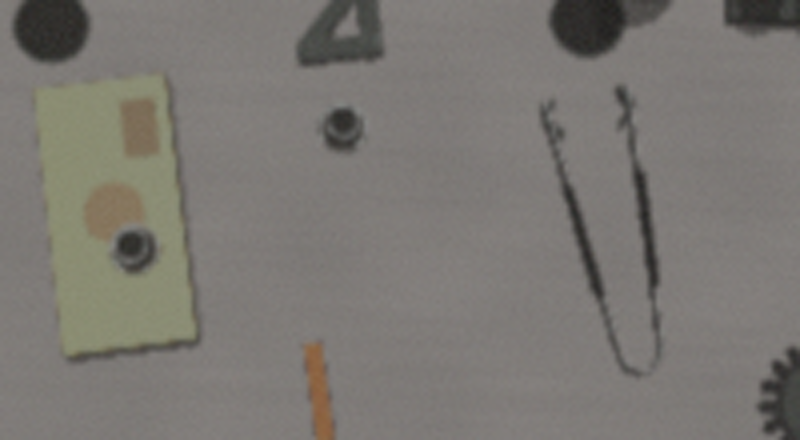

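View pics/c2.png

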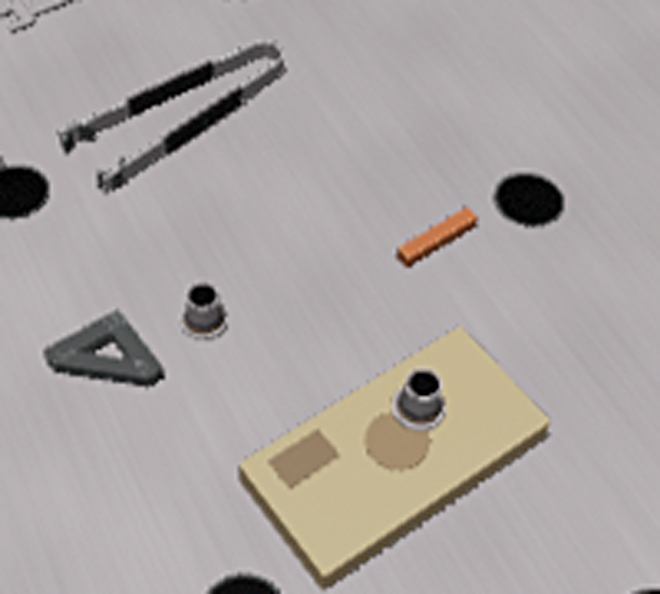

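```bash
python3 - <<'E'
from h import *
t=load("top0"); im=t["pixels"]
q=lambda u,v:(235+(u+.5)/4-.5,150+(v+.5)/4-.5)
def P(u,v,z): return onz(t,*q(u,v),z)
sl=[P(567,183,.0115),P(600,298,.0115),P(640,165,.0115),P(655,290,.0115)]
for p in sl: print(p.round(4))
far=(sl[0]+sl[2])/2; near=(sl[1]+sl[3])/2
x=(far-near)[:2]; print("yaw",np.degrees(np.arctan2(x[1],x[0])),np.linalg.norm(x))
bow=P(638,376,.0115); jl=P(546,103,.0115); jr=P(621,88,.0115); print("bow",bow,"jaws",jl,jr,"len",np.linalg.norm((jl+jr)/2-bow), np.linalg.norm(jl-jr))
d=((jl+jr)/2-bow)[:2]; print("yaw2",np.degrees(np.arctan2(d[1],d[0])))
print("boss top",P(131,244,.069),"cold",P(343,122,.038), "chill",P(313,345,.016),P(327,440,.016))
print("brick corners",[P(*a,.031).round(4).tolist() for a in [(36,90),(163,75),(199,341),(68,358)]])
print('magnet',P(297,63,.015),P(383,58,.015))
E
```

```text
[ 0.6528 -0.2027  0.0115]
[ 0.5542 -0.2324  0.0115]
[ 0.6704 -0.2657  0.0115]
[ 0.5624 -0.2796  0.0115]
yaw 11.90681852770808 0.1055742798043576
bow [ 0.48849362 -0.26568045  0.0115    ] jaws [ 0.72233206 -0.18352974  0.0115    ] [ 0.73756436 -0.24859171  0.0115    ] len 0.24650037587269052 0.06682128032925948
yaw2 11.612800367878526
boss top [0.58297046 0.16476032 0.069     ] cold [ 0.69575745 -0.00772432  0.038     ] chill [0.50662016 0.01214741 0.016     ] [ 0.42683168 -0.00213329  0.016     ]
brick corners [[0.7166, 0.2555, 0.031], [0.733, 0.1476, 0.031], [0.5065, 0.1081, 0.031], [0.489, 0.2175, 0.031]]
magnet [0.75024444 0.03349    0.015     ] [ 0.75696503 -0.04094141  0.015     ]
```

```bash
cat >> h.py <<'E'
def goal(o,pos,yaw):
    R=toolR(o); c,s=np.cos(np.radians(yaw)),np.sin(np.radians(yaw))
    G=np.array([[0,0,-1],[-s,c,0],[c,s,0]],float).T
    rv=Rn.from_matrix(R.T@G).as_rotvec(); sh=R.T@(np.array(pos)-np.array(o["eef_pos"]))*1000
    return rv.round(4),sh.round(1)
E
python3 - <<'E'
from h import *
from bench import ctrl
o=ctrl.get_obs(); print(toolR(o).round(3))
print(goal(o,[.6,-.245,.23],11.75))
E
```

```text
[[-0.001  0.249  0.968]
 [-0.001  0.968 -0.249]
 [-1.    -0.001 -0.   ]]
(array([-0.4569, -0.0006,  0.0013]), array([   1.3, -662.4,  642.2]))
```

Request:
servo_tool(
  targets=[
    [-0.03,0,0,0,-41,40,1],
    [-0.06,0,0,0,-82,80,1],
    [-0.09,0,0,0,-123,120,1],
    [-0.12,0,0,0,-164,160,1],
    [-0.15,0,0,0,-206,200,1],
    [-0.18,0,0,0,-248,240,1],
    [-0.21,0,0,0,-290,280,1],
    [-0.23,0,0,0,-331,321,1],
  ],
)

```text
time_s: 1.15
eef_pos: [0.3719, 0.1542, 0.231]
eef_rot: [0.707, 0.007, 0.707, -0.008]
wrist_force: [0.8, 0.4, 0.4]
opening: 1.003
```

```bash
python3 - <<'E'
from h import *
from bench import ctrl
o=ctrl.get_obs(); print(o["time_s"],np.round(o["q"],2),np.round(o["eef_pos"],3),o["wrist_force"])
print(goal(o,[.6,-.245,.23],11.75))
E
```

```text
1.15 [ 0.1  -0.23  2.01 -0.    1.36 -1.45] [0.372 0.154 0.231] [0.77797248 0.39714488 0.43266539]
(array([-0.2261,  0.    ,  0.001 ]), array([   1.5, -394.4,  236.4]))
```

Request:
servo_tool(
  targets=[
    [-0.03,0,0,0,-52,31,1],
    [-0.06,0,0,0,-104,62,1],
    [-0.09,0,0,0,-156,94,1],
    [-0.12,0,0,0,-208,125,1],
    [-0.15,0,0,0,-260,156,1],
    [-0.18,0,0,0,-312,187,1],
    [-0.21,0,0,0,-360,216,1],
    [-0.226,0,0,2,-394,236,1],
  ],
)

```text
time_s: 2.15
eef_pos: [0.6003, -0.2471, 0.2289]
eef_rot: [0.703, -0.072, 0.703, 0.072]
wrist_force: [-0.2, 0.1, -0.4]
opening: 0.996
```

```bash
python3 - <<'E'
from h import *
from bench import ctrl
import json
o=ctrl.get_obs(); c=ctrl.camera("wrist"); np.savez("w1.npz",**c,eef_pos=o["eef_pos"],eef_rot=o["eef_rot"]); cv2.imwrite("pics/w1.png",c["pixels"])
print(o["time_s"],np.round(o["q"],2),np.round(o["eef_pos"],4),np.round(toolR(o),3).tolist())
for X in [(.615,-.242,.023),(.615+.105*.979,-.242+.105*.204,.022)]: print(wproj(c,o,X))
E
```

```text
2.15 [-0.57  0.34  1.41 -0.    1.39 -2.35] [ 0.6003 -0.2471  0.2289] [[-0.0, -0.203, 0.979], [-0.001, 0.979, 0.203], [-1.0, -0.001, -0.0]]
[322.18541022 186.94863692]
[322.1100749  266.62638712]
```

View pics/w1.png

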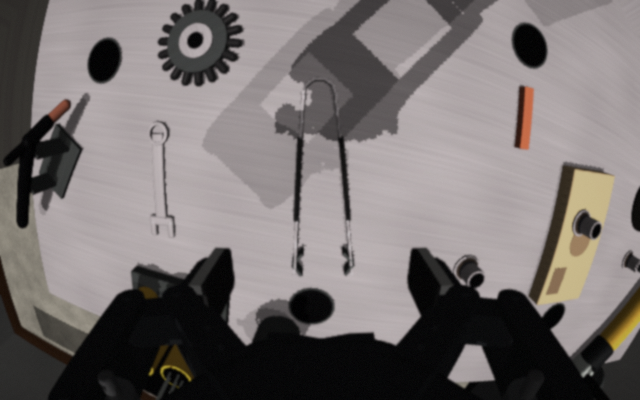

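```bash
python3 - <<'E'
from h import *
im=load("w1")["pixels"]
a=cv2.resize(im[70:290,250:400],None,fx=2.7,fy=2.7,interpolation=cv2.INTER_CUBIC)
b=cv2.resize(im[225:285,275:375],None,fx=5,fy=5,interpolation=cv2.INTER_CUBIC)
a=cv2.copyMakeBorder(a,0,0,0,0,0); h=max(a.shape[0],b.shape[0])
o=np.zeros((h,800,3),np.uint8); o[:a.shape[0],:a.shape[1]]=a; w=min(b.shape[1],800-a.shape[1]); o[:b.shape[0],a.shape[1]:a.shape[1]+w]=b[:,:w]
print(a.shape); cv2.imwrite("pics/w1c.png",np.clip(o*1.5,0,255).astype(np.uint8))
E
```

```text
(594, 405, 3)
```

View pics/w1c.png

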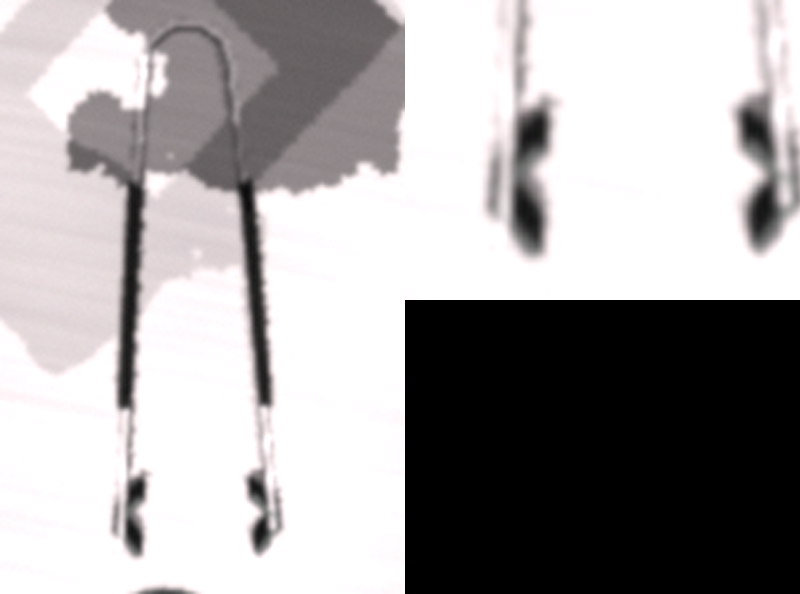

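```bash
python3 - <<'E'
from h import *
c=load("w1"); o=c
P=lambda u,v,z: wonz(c,o,u,v,z)[:2]
z=.02
J=P(324,258,z)
A=P(320.4,137.4,z);B=P(322.4,220.7,z)
Ls=[P(250+x/2.7,70+y/2.7,z) for x,y in [(134,182),(125,407),(246,182),(266,407)]]
near=(Ls[0]+Ls[2])/2; far=(Ls[1]+Ls[3])/2; bow=P(250+187/2.7,70+27/2.7,z)
print(J,near,far,bow,np.linalg.norm(far-near),np.linalg.norm(Ls[0]-Ls[2]),np.linalg.norm(Ls[1]-Ls[3]))
for a,b in [(bow,J),(near,far),(near,J)]: d=b-a; print(np.degrees(np.arctan2(d[1],d[0])),np.linalg.norm(d))
u=(J-bow)/np.linalg.norm(J-bow); print("grip from jaws",J-.105*u,"from sleeves",near+.055*u,far-.045*u)
p,d=wray(c,o,320,200);print("cam",p)
E
```

```text
[ 0.70607327 -0.22057836] [ 0.55930432 -0.25570397] [ 0.65697608 -0.23292699] [ 0.49565171 -0.27016103] 0.1002923863707074 0.04703394176307527 0.06334920559687016
13.259020478466228 0.21618434295830538
13.126738306696264 0.1002923863707074
13.459210054431908 0.1509136528898377
grip from jaws [ 0.60387223 -0.24466049] from sleeves [ 0.6128382  -0.24308953] [ 0.61317564 -0.2432479 ]
cam [ 0.52936189 -0.26125355  0.37161391]
```

```bash
python3 - <<'E'
from h import *
from bench import ctrl
o=ctrl.get_obs(); print(goal(o,[.613,-.243,-.005],13.1))
E
```

```text
(array([-0.0259, -0.0001,  0.0031]), array([233.1,   6. ,  13.2]))
```

Request:
servo_tool(
  targets=[
    [-0.005,0,0,25,1,3,1],
    [-0.01,0,0,55,3,6,1],
    [-0.02,0,0,85,5,10,1],
    [-0.026,0,0,115,6,13,1],
    [-0.026,0,0.003,140,6,13,1],
    [-0.026,0,0.003,160,6,13,1],
    [-0.026,0,0.003,175,6,13,1],
    [-0.026,0,0.003,180,6,13,1],
  ],
)

```text
time_s: 3.2
eef_pos: [0.6124, -0.2426, 0.0472]
eef_rot: [0.702, -0.08, 0.703, 0.081]
wrist_force: [0.5, 0.5, -0.2]
opening: 1.0
```

```bash
python3 - <<'E'
from h import *
from bench import ctrl
o=ctrl.get_obs(); c=ctrl.camera("wrist"); np.savez("w2.npz",**c,eef_pos=o["eef_pos"],eef_rot=o["eef_rot"]); cv2.imwrite("pics/w2.png",c["pixels"])
print(o["time_s"],np.round(o["eef_pos"],4),goal(o,[.613,-.243,-.005],13.1))
E
```

```text
3.2 [ 0.6124 -0.2426  0.0472] (array([-0.0001, -0.001 , -0.0008]), array([52.2, -0.5,  0.6]))
```

View pics/w2.png

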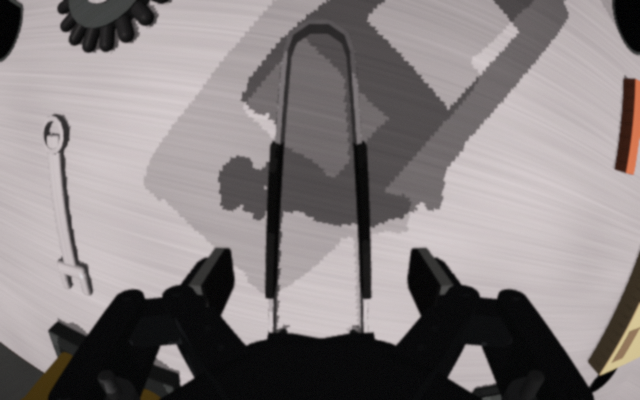

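Sleeves run rows 143–297 at columns 275 and 365, straight and centred (320) between the fingers. Going down.

Request:
servo_tool(
  targets=[
    [0,0,0,15,0,0,1],
    [0,0,0,30,0,0,1],
    [0,0,0,42,0,0,1],
    [0,0,0,49,0,0,1],
    [0,0,0,52,0,0,1],
    [0,0,0,52,0,0,0.6],
    [0,0,0,52,0,0,0.5],
    [0,0,0,52,0,0,0.46],
  ],
)

```text
time_s: 4.25
eef_pos: [0.613, -0.2432, -0.0039]
eef_rot: [0.703, -0.081, 0.702, 0.08]
wrist_force: [-0.2, -0.8, 2.8]
opening: 0.734
```

```bash
python3 - <<'E'
from h import *
from bench import ctrl
o=ctrl.get_obs(); c=ctrl.camera("wrist"); np.savez("w3.npz",**c,eef_pos=o["eef_pos"],eef_rot=o["eef_rot"]); cv2.imwrite("pics/w3.png",c["pixels"])
print(o["time_s"],np.round(o["eef_pos"],4),o["opening"],o["wrist_force"])
c=ctrl.camera("scene");cv2.imwrite("pics/s3.png",cv2.resize(c["pixels"][80:220,220:380],None,fx=4,fy=4))
E
```

```text
4.25 [ 0.613  -0.2432 -0.0039] 0.7337495143285075 [-0.24617917 -0.7985551   2.75056552]
```

View pics/w3.png

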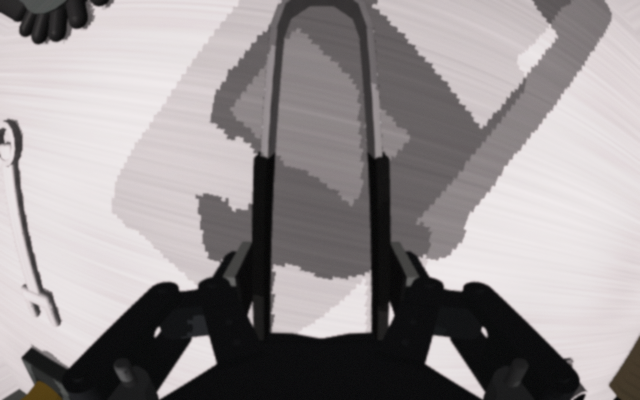

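View pics/s3.png

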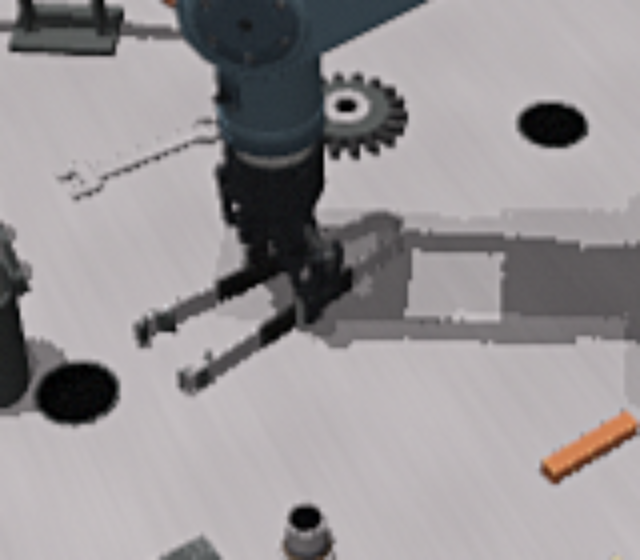

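Request:
servo_tool(
  targets=[
    [0,0,0,0,0,0,0.38],
    [0,0,0,0,0,0,0.34],
    [0,0,0,0,0,0,0.34],
    [0,0,0,-2,0,0,0.34],
    [0,0,0,-6,0,0,0.34],
    [0,0,0,-10,0,0,0.34],
    [0,0,0,-14,0,0,0.34],
    [0,0,0,-16,0,0,0.34],
  ],
)

```text
time_s: 5.35
eef_pos: [0.6132, -0.2432, 0.0125]
eef_rot: [0.703, -0.081, 0.702, 0.08]
wrist_force: [0.4, -1.4, -1.8]
opening: 0.674
```

```bash
python3 - <<'E'
from h import *
from bench import ctrl
o=ctrl.get_obs()
print(o["time_s"],np.round(o["eef_pos"],4),o["opening"],o["wrist_force"],o["torque"])
c=ctrl.camera("scene");cv2.imwrite("pics/s4.png",cv2.resize(c["pixels"][80:220,220:380],None,fx=4,fy=4))
E
```

```text
5.35 [ 0.6132 -0.2432  0.0125] 0.6735654089585595 [ 0.38014356 -1.40015447 -1.7609636 ] [0.01785409 0.02508929 0.02406384]
```

View pics/s4.png

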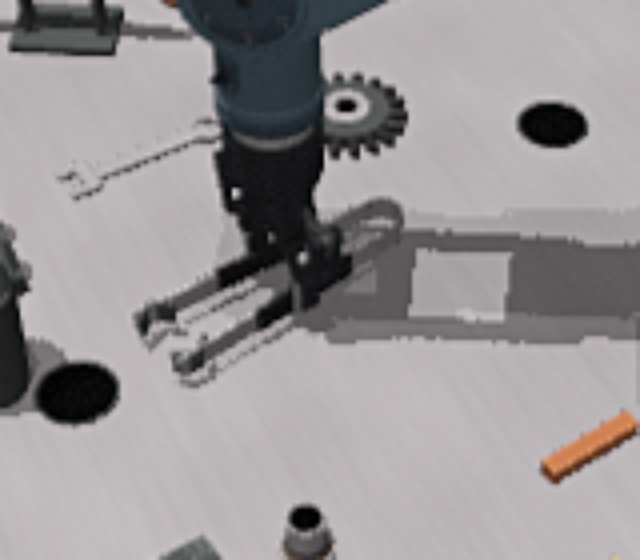

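Tongs lifted level, held at a 57 mm width (wrist −1.8 N is their weight). Lifting on and crossing gently.

Request:
servo_tool(
  targets=[
    [0,0,0,-6,0,0,0.34],
    [0,0,0,-18,0,0,0.34],
    [0,0,0,-34,5,0,0.34],
    [0,0,0,-54,15,-1,0.34],
    [0,0,0,-74,32,-3,0.34],
    [0,0,0,-94,55,-5,0.34],
    [0,0,0,-110,82,-8,0.34],
    [0,0,0,-120,112,-11,0.34],
  ],
)

```text
time_s: 6.4
eef_pos: [0.5774, -0.136, 0.135]
eef_rot: [0.704, -0.081, 0.701, 0.08]
wrist_force: [0.6, -0.3, -1.9]
opening: 0.669
```

```bash
python3 - <<'E'
from h import *
from bench import ctrl
o=ctrl.get_obs()
print(o["time_s"],np.round(o["eef_pos"],4),o["opening"],np.round(o["wrist_force"],2),np.round(o["q"],2))
print(goal(o,[.481,.141,.14],13.1))
E
```

```text
6.4 [ 0.5774 -0.136   0.135 ] 0.6688708492422833 [ 0.64 -0.31 -1.87] [-0.43  0.32  1.64 -0.    1.17 -2.23]
(array([-0.0003,  0.0031,  0.0028]), array([ -5.9, 291.6, -31.2]))
```

Request:
servo_tool(
  targets=[
    [0,0,0,-2,20,-2,0.34],
    [0,0,0,-5,60,-6,0.34],
    [0,0,0,-6,110,-12,0.34],
    [0,0,0,-6,160,-17,0.34],
    [0,0,0,-6,210,-23,0.34],
    [0,0,0,-6,250,-27,0.34],
    [0,0,0,-6,280,-30,0.34],
    [0,0,0,-6,291,-31,0.34],
  ],
)

```text
time_s: 7.4
eef_pos: [0.4806, 0.1419, 0.1404]
eef_rot: [0.704, -0.082, 0.701, 0.08]
wrist_force: [-1.1, -0.1, -2.0]
opening: 0.667
```

```bash
python3 - <<'E'
from h import *
from bench import ctrl
o=ctrl.get_obs()
print(o["time_s"],np.round(o["eef_pos"],4),o["opening"],np.round(o["wrist_force"],2),np.round(o["q"],2),goal(o,[.481,.141,.14],13.1))
cs={}
for n in ["scene","top","wrist"]:
    c=ctrl.camera(n); np.savez(n+"5.npz",**c,eef_pos=o["eef_pos"],eef_rot=o["eef_rot"]); cs[n]=c
b=lambda im,y0,y1,x0,x1,f: cv2.resize(im[y0:y1,x0:x1],None,fx=f,fy=f,interpolation=cv2.INTER_CUBIC)
cv2.imwrite("pics/s5.png",b(cs["scene"]["pixels"],150,310,280,440,3.75))
cv2.imwrite("pics/t5.png",np.clip(b(cs["top"]["pixels"],150,270,220,370,5)*1.5,0,255))
cv2.imwrite("pics/w5.png",cs["wrist"]["pixels"])
E
```

```text
7.4 [0.4806 0.1419 0.1404] 0.6673884096035235 [-1.06 -0.14 -2.  ] [ 0.05  0.12  1.88 -0.    1.14 -1.75] (array([0.0019, 0.0035, 0.0029]), array([ 0.4, -1. ,  0.2]))[ WARN:0@5.776] global loadsave.cpp:1063 imwrite_ Unsupported depth image for selected encoder is fallbacked to CV_8U.
```

View pics/s5.png

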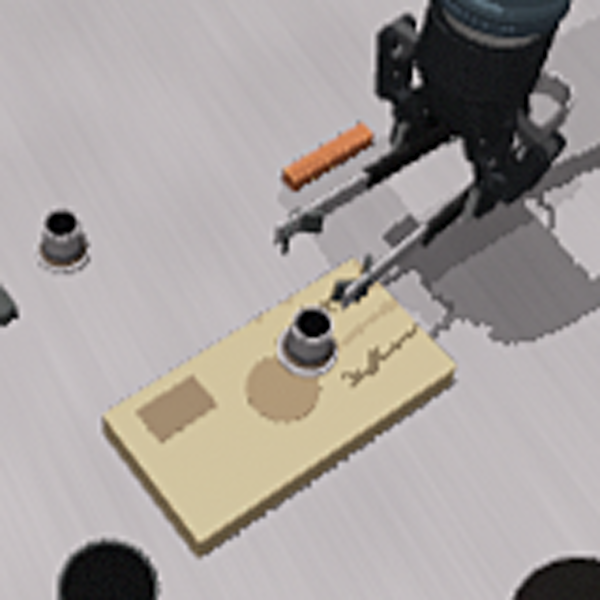

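View pics/t5.png

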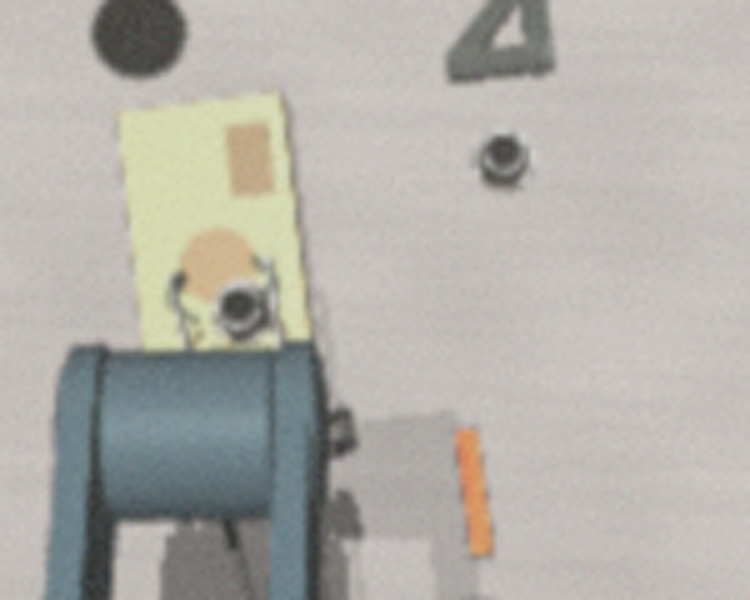

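View pics/w5.png

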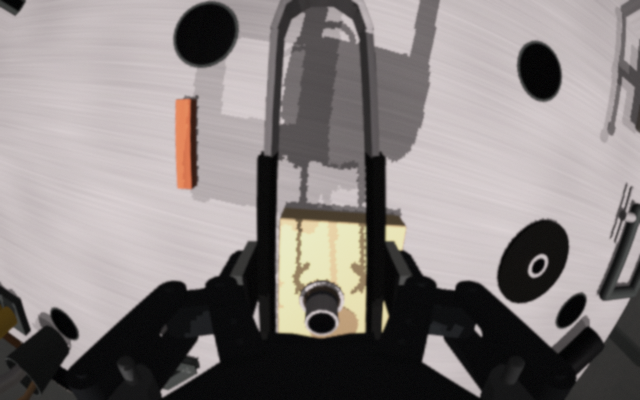

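```bash
python3 - <<'E'
from h import *
t=load("top5");s=load("scene5")
a=cv2.resize(t["pixels"][190:225,245:285],None,fx=10,fy=10,interpolation=cv2.INTER_CUBIC)
b=cv2.resize(s["pixels"][195:255,345:385],None,fx=10,fy=10,interpolation=cv2.INTER_CUBIC)
o=np.zeros((600,800,3),np.uint8);o[:350,:400]=np.clip(a*1.5,0,255);o[:,400:]=b
cv2.imwrite("pics/z5.png",o)
print(t["eef_pos"],s["eef_pos"])
# projections of predicted points
ax=np.array([.974,.227,0]);ay=np.array([-.227,.974,0])
J=np.array([.4806,.1419,.155])+.105*ax
for nm,X in [("J",J),("Jl",J+.03*ay),("Jr",J-.03*ay),("boss",(.583,.165,.069))]:
    u=proj(t,X);v=proj(s,X); print(nm,X.round(4),(u-[245,190])*10+4.5,(v-[345,195])*10+[404.5,4.5])
E
```

```text
[0.48061921 0.14193735 0.14037248] [0.48061921 0.14193735 0.14037248]
J [0.5829 0.1657 0.155 ] [197.44610255 182.66911434] [621.7967306  228.41485363]
Jl [0.5761 0.195  0.155 ] [102.92702017 201.55960796] [709.88518302 310.79927938]
Jr [0.5897 0.1365 0.155 ] [291.8219163  163.80725424] [536.4096988  148.55692232]Traceback (most recent call last):
  File "<stdin>", line 12, in <module>
AttributeError: 'tuple' object has no attribute 'round'. Did you mean: 'count'?
```

View pics/z5.png

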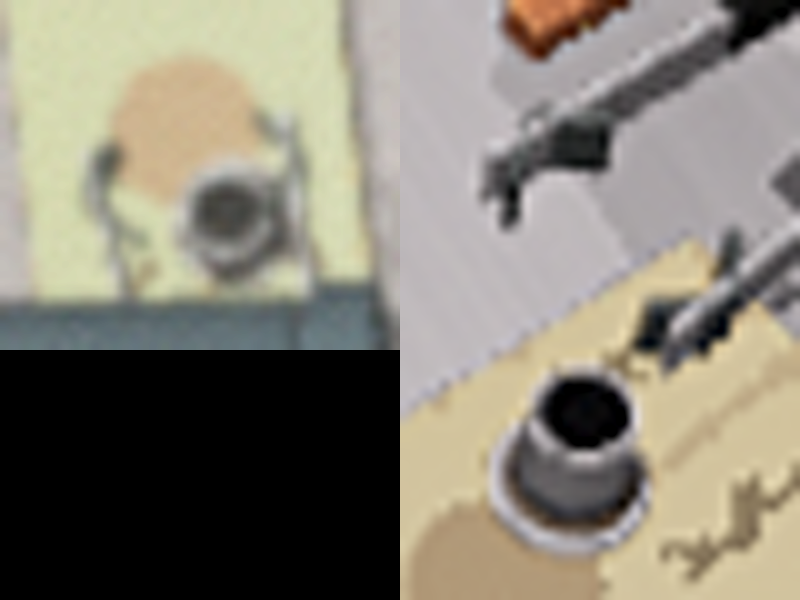

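```bash
python3 - <<'E'
from h import *
t=load("top5");s=load("scene5")
def px(x,y,x0,y0,ox=0): return ((x-ox)-4.5)/10+x0,(y-4.5)/10+y0
ut=px(228,207,245,190); us=px(584,408,345,195,400)
print(onz(t,*ut,.069),onz(s,*us,.069))
o1,d1=ray(t,*ut);o2,d2=ray(s,*us)
A=np.c_[d1,-d2];k=np.linalg.lstsq(A,o2-o1,rcond=None)[0];print(o1+k[0]*d1,o2+k[1]*d2)
# flange outline center in scene at z=.035 : extremes x 490..650, y ~430..553
print(onz(s,*px(570,483,345,195,400),.034))
w=load("wrist5"); print("wrist ring",wonz(w,w,321,321,.069), wproj(w,w,[.583,.165,.069]))
# jaw triangulation mids
def tri(a,b):
    o1,d1=ray(t,*px(*a,245,190));o2,d2=ray(s,*px(*b,345,195,400))
    k=np.linalg.lstsq(np.c_[d1,-d2],o2-o1,rcond=None)[0];return (o1+k[0]*d1),(o2+k[1]*d2)
print(tri((98,195),(700,318)),tri((295,162),(540,160)))
E
```

```text
[0.58421379 0.16489596 0.069     ] [0.58133146 0.16472851 0.069     ]
[0.5839443  0.16461651 0.07166328] [0.58241521 0.16597366 0.07165095]
[0.5822005 0.1667818 0.034    ]
wrist ring [0.57896317 0.16557228 0.069     ] [319.30169011 324.27795445]
(array([0.57808416, 0.19659986, 0.1548954 ]), array([0.57917143, 0.19560437, 0.15487531])) (array([0.59072385, 0.13591026, 0.15099468]), array([0.58878263, 0.13756709, 0.15092973]))
```

Request:
servo_tool(
  targets=[
    [0,0,0,6,0,0,0.34],
    [0,0,0,16,-1,0,0.34],
    [0,0,0,28,-1,-1,0.34],
    [0,0,0,40,-1,-1,0.34],
    [0,0,0,50,-1,-1,0.34],
    [0,0,0,58,-1,-1,0.34],
    [0,0,0,62,-1,-1,0.34],
    [0,0,0,62,-1,-1,0.34],
  ],
)

```text
time_s: 8.55
eef_pos: [0.481, 0.139, 0.0781]
eef_rot: [0.704, -0.082, 0.701, 0.08]
wrist_force: [-0.9, 0.3, -2.3]
opening: 0.668
```

```bash
python3 - <<'E'
from h import *
from bench import ctrl
o=ctrl.get_obs()
print(o["time_s"],np.round(o["eef_pos"],4),o["opening"],np.round(o["wrist_force"],2),goal(o,[.480,.141,.042],13.1))
t=ctrl.camera("top");s=ctrl.camera("scene")
a=cv2.resize(t["pixels"][190:225,245:285],None,fx=10,fy=10,interpolation=cv2.INTER_CUBIC)
b=cv2.resize(s["pixels"][195:255,345:385],None,fx=10,fy=10,interpolation=cv2.INTER_CUBIC)
O=np.zeros((600,800,3),np.uint8);O[:350,:400]=np.clip(a*1.5,0,255);O[:,400:]=b
cv2.imwrite("pics/z6.png",O)
E
```

```text
8.55 [0.481  0.139  0.0781] 0.6683453377171604 [-0.86  0.28 -2.31] (array([0.0006, 0.0033, 0.0033]), array([36.1,  2.3, -0.6]))
```

View pics/z6.png

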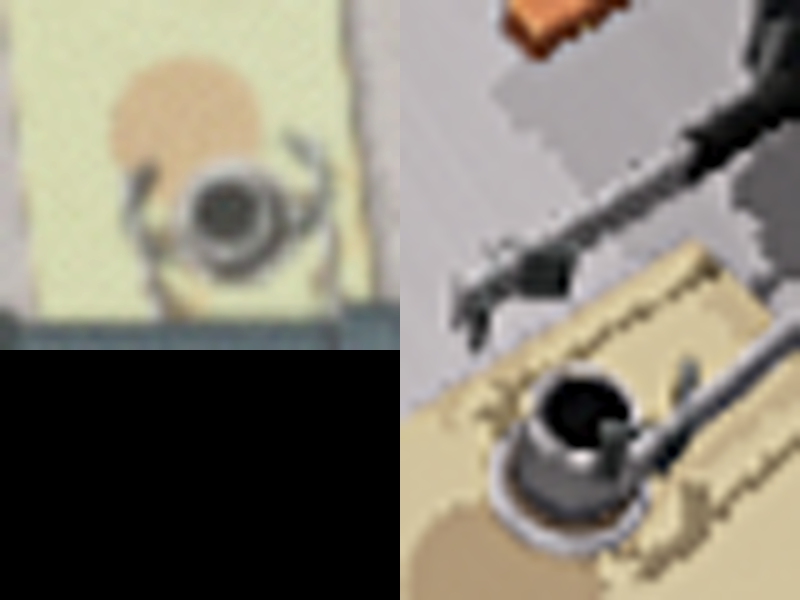

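Jaws straddle the boss in both views (top view: jaws at columns 135 and 322, boss at 228); only the 2 mm y correction is needed. Lowering.

Request:
servo_tool(
  targets=[
    [0,0,0,0,1.5,0,0.34],
    [0,0,0,3,3,0,0.34],
    [0,0,0,9,3,-0.5,0.34],
    [0,0,0,16,3,-0.5,0.34],
    [0,0,0,23,3,-0.5,0.34],
    [0,0,0,30,3,-0.5,0.34],
    [0,0,0,35,3,-0.5,0.34],
    [0,0,0,36,3,-0.5,0.34],
  ],
)

```text
time_s: 9.65
eef_pos: [0.4801, 0.1417, 0.0421]
eef_rot: [0.704, -0.082, 0.701, 0.08]
wrist_force: [0.2, -0.6, -1.3]
opening: 0.671
```

```bash
python3 - <<'E'
from h import *
from bench import ctrl
o=ctrl.get_obs()
print(o["time_s"],np.round(o["eef_pos"],4),o["opening"],np.round(o["wrist_force"],2),goal(o,[.480,.141,.042],13.1))
t=ctrl.camera("top");s=ctrl.camera("scene")
a=cv2.resize(t["pixels"][190:225,245:285],None,fx=10,fy=10,interpolation=cv2.INTER_CUBIC)
b=cv2.resize(s["pixels"][205:265,345:385],None,fx=10,fy=10,interpolation=cv2.INTER_CUBIC)
O=np.zeros((600,800,3),np.uint8);O[:350,:400]=np.clip(a*1.5,0,255);O[:,400:]=b
cv2.imwrite("pics/z7.png",O)
E
```

```text
9.65 [0.4801 0.1417 0.0421] 0.6709974672339238 [ 0.24 -0.61 -1.32] (array([0.0006, 0.0034, 0.0033]), array([ 0.1, -0.7, -0.2]))
```

View pics/z7.png

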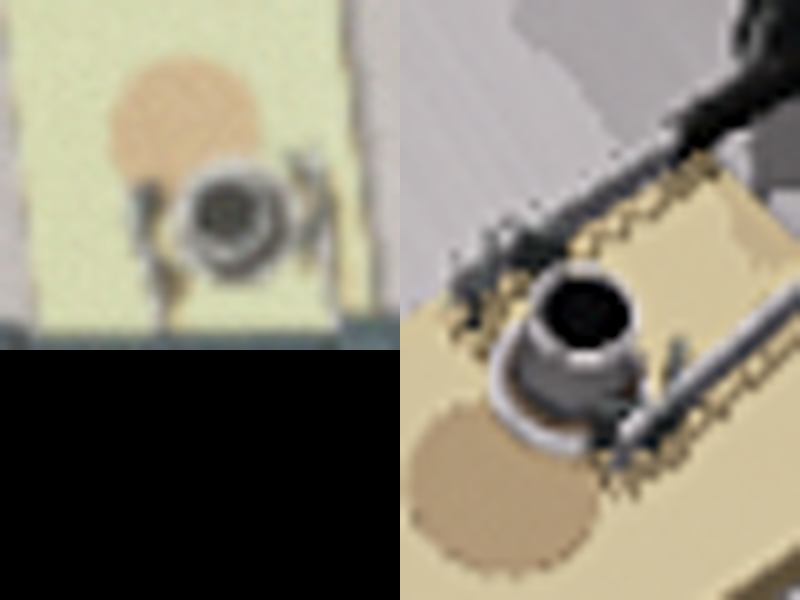

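Request:
servo_tool(
  targets=[
    [0,0,0,0,0,0,0.28],
    [0,0,0,0,0,0,0.2],
    [0,0,0,0,0,0,0.12],
    [0,0,0,0,0,0,0.06],
    [0,0,0,0,0,0,0],
    [0,0,0,0,0,0,-0.1],
    [0,0,0,0,0,0,-0.3],
    [0,0,0,0,0,0,-0.5],
  ],
)

```text
time_s: 10.75
eef_pos: [0.4804, 0.1418, 0.0426]
eef_rot: [0.704, -0.082, 0.701, 0.08]
wrist_force: [-2.7, 0.0, 2.5]
opening: 0.498
```

```bash
python3 - <<'E'
from h import *
from bench import ctrl
o=ctrl.get_obs()
print(o["time_s"],np.round(o["eef_pos"],4),o["opening"],np.round(o["wrist_force"],2),np.round(o["torque"],2))
t=ctrl.camera("top");s=ctrl.camera("scene")
a=cv2.resize(t["pixels"][190:225,245:285],None,fx=10,fy=10,interpolation=cv2.INTER_CUBIC)
b=cv2.resize(s["pixels"][205:265,345:385],None,fx=10,fy=10,interpolation=cv2.INTER_CUBIC)
O=np.zeros((600,800,3),np.uint8);O[:350,:400]=np.clip(a*1.5,0,255);O[:,400:]=b
cv2.imwrite("pics/z8.png",O)
E
```

```text
10.75 [0.4804 0.1418 0.0426] 0.498125130632933 [-2.66  0.03  2.45] [-0.01  0.06  0.  ]
```

View pics/z8.png

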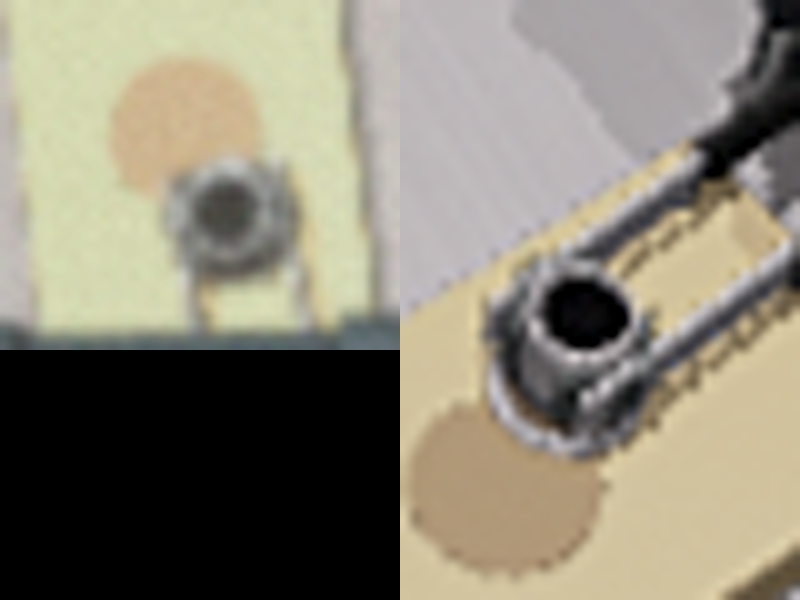

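Jaws closed on the tube, upright, opening stalled at 0.50 (≈42 mm). Lifting gently.

Request:
servo_tool(
  targets=[
    [0,0,0,0,0,0,-1],
    [0,0,0,0,0,0,-1],
    [0,0,0,-2,0,0,-1],
    [0,0,0,-5,0,0,-1],
    [0,0,0,-9,0,0,-1],
    [0,0,0,-13,0,0,-1],
    [0,0,0,-17,0,0,-1],
    [0,0,0,-20,0,0,-1],
  ],
)

```text
time_s: 11.85
eef_pos: [0.4804, 0.1418, 0.063]
eef_rot: [0.704, -0.082, 0.701, 0.08]
wrist_force: [0.2, 0.6, -2.4]
opening: 0.493
```

```bash
python3 - <<'E'
from h import *
from bench import ctrl
o=ctrl.get_obs()
print(o["time_s"],np.round(o["eef_pos"],4),o["opening"],np.round(o["wrist_force"],2),np.round(o["torque"],2))
s=ctrl.camera("scene")
cv2.imwrite("pics/z9.png",cv2.resize(s["pixels"][190:265,325:425],None,fx=8,fy=8,interpolation=cv2.INTER_CUBIC))
E
```

```text
11.85 [0.4804 0.1418 0.063 ] 0.4929217300272681 [ 0.17  0.61 -2.45] [0.   0.08 0.03]
```

View pics/z9.png

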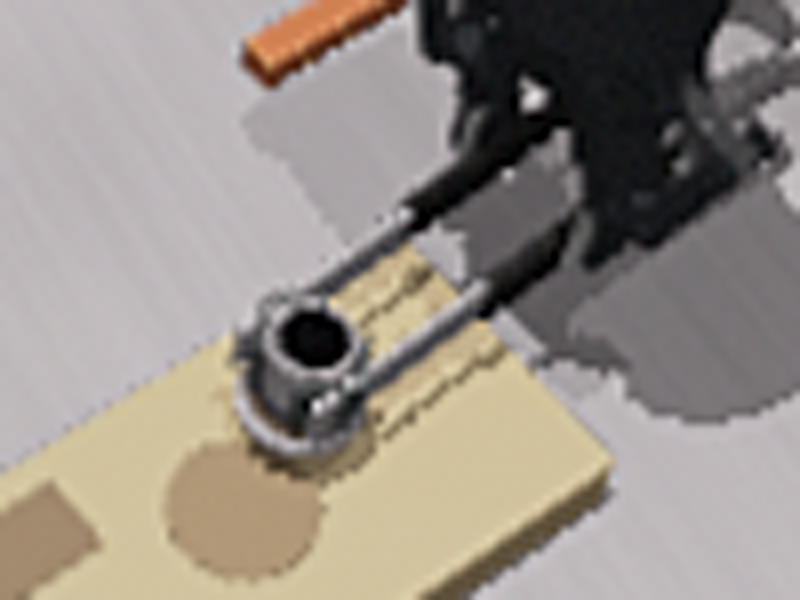

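Boss is off the brick with its shadow detached, upright, and the load rose to about 2.5 N. Lifting on, about 130 mm more.

Request:
servo_tool(
  targets=[
    [0,0,0,-4,0,0,-1],
    [0,0,0,-12,0,0,-1],
    [0,0,0,-24,0,0,-1],
    [0,0,0,-40,0,0,-1],
    [0,0,0,-58,0,0,-1],
    [0,0,0,-76,0,0,-1],
    [0,0,0,-90,0,0,-1],
    [0,0,0,-100,0,0,-1],
  ],
)

```text
time_s: 12.9
eef_pos: [0.4804, 0.1421, 0.1646]
eef_rot: [0.705, -0.082, 0.7, 0.08]
wrist_force: [0.2, 0.2, -2.5]
opening: 0.502
```

Request:
servo_tool(
  targets=[
    [0,0,0,-8,0,0,-1],
    [0,0,0,-16,0,0,-1],
    [0,0,0,-24,0,0,-1],
    [0,0,0,-29,0,0,-1],
    [0,0,0,-31,0,0,-1],
    [0,0,0,-31,0,0,-1],
    [0,0,0,-31,0,0,-1],
    [0,0,0,-31,0,0,-1],
  ],
)

```text
time_s: 13.9
eef_pos: [0.48, 0.1421, 0.1953]
eef_rot: [0.705, -0.082, 0.7, 0.08]
wrist_force: [-0.3, -0.1, -2.9]
opening: 0.494
```

```bash
python3 - <<'E'
from h import *
from bench import ctrl
o=ctrl.get_obs()
print(o["time_s"],np.round(o["eef_pos"],4),o["opening"],np.round(o["wrist_force"],2),np.round(o["torque"],2),np.abs(o["dq"]).max())
s=ctrl.camera("scene"); t=ctrl.camera("top"); np.savez("s10.npz",**s)
b=cv2.resize(s["pixels"][150:260,320:430],None,fx=5,fy=5,interpolation=cv2.INTER_CUBIC)
a=cv2.resize(t["pixels"][180:230,240:290],None,fx=5,fy=5,interpolation=cv2.INTER_CUBIC)
O=np.zeros((550,800,3),np.uint8);O[:,:550]=b;O[:250,550:]=np.clip(a*1.5,0,255)
cv2.imwrite("pics/z10.png",O)
E
```

```text
13.9 [0.48   0.1421 0.1953] 0.49405722918708045 [-0.29 -0.09 -2.86] [-0.07  0.15  0.02] 0.0026166632843459127
```

View pics/z10.png

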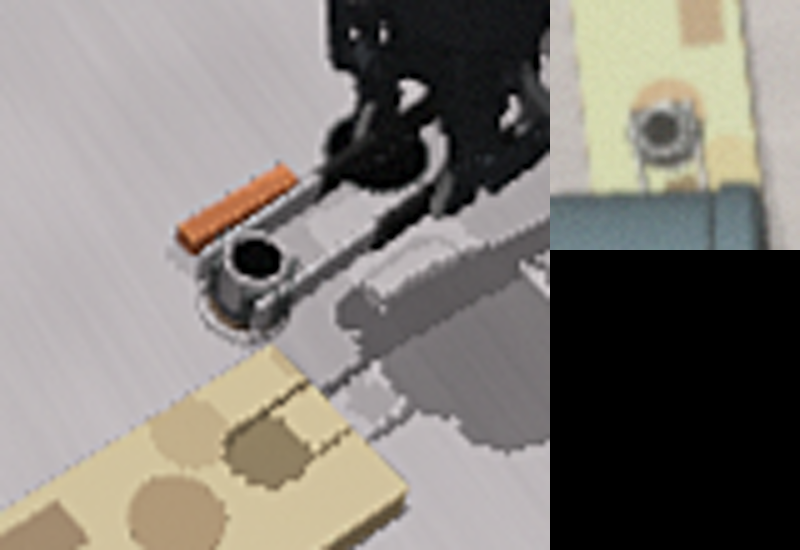

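```bash
python3 - <<'E'
from h import *
from bench import ctrl
t=load("top5"); s=load("s10")
a=(240+(660-550-2)/5,180+(127-2)/5); b=(320+(256-2)/5,150+(256-2)/5)
o1,d1=ray(t,*a);o2,d2=ray(s,*b);k=np.linalg.lstsq(np.c_[d1,-d2],o2-o1,rcond=None)[0];p=(o1+k[0]*d1+o2+k[1]*d2)/2
print("ring",p, "flange predicted if upright (crop)",(proj(s,p-[0,0,.034])-[320,150])*5+2)
o=ctrl.get_obs();print(o["time_s"],o["opening"],np.round(o["wrist_force"],2),o["eef_pos"])
print(ctrl.hand_in())
E
```

```text
ring [0.58336369 0.166792   0.22385075] flange predicted if upright (crop) [245.16462798 299.23459155]
14.0 0.49471495839316904 [-0.21  0.09 -2.79] [0.48008719 0.14215708 0.19540709]
the job is handed in; nothing more can be done
None
```

The boss is clamped upright in the tongs about 15 cm above the brick, and I handed the job in at 14 s. `hand_in` reported no verdict.

I picked the tongs up by their sleeves with a light squeeze, lowered the open jaws over the tube from above, closed them at full grip and lifted straight up.

**Checks that agreed:**
- **Height:** triangulating from two views put the boss's top ring at z = 0.224 m, so its middle is at about 0.205 m.
- **Position:** the boss axis is within 2–3 mm of where the jaws should be.
- **Upright:** the flange shows about where it should for an upright boss, judged by eye and not measured.
- **Load:** the wrist carries about 2.8 N, close to the tongs plus the boss.
- **Grip and motion:** the opening is steady at 0.49, about 42 mm, and the arm is at rest. I could not measure the jaw force directly.
- **Other parts:** the gripper stayed about 10 cm from the boss. I did not compare the other parts' positions at the end, but nothing in the later pictures looked disturbed.

**Checks that disagreed:**
- **Tongs yaw:** the first reading differed by about 1.4° between the top and wrist cameras, and I used the wrist's.
- **Jaw point:** before the pick-up, the wrist view put it 5–9 mm short of the stated 105 mm. The two-view check after the pick-up agreed with 105 mm.
- **Boss position:** the wrist view put the boss about 4 mm off the top and scene views, which I followed.

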